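# Move a tacky painted sign from the drying shelf to the painting stand

### The job

The narrow wooden sign under the drying shelf is due to have its edges painted. Slide it forward along the table until it is fully out from under the shelf's front rail, then pick it up and set it down gently, painted face up, lengthwise across both bearers of the painting stand, about centred, and let go. The paint on its face is still tacky, so hold it only by its bare wooden edges and let nothing touch the face; leave the wide sign, the paint on the shelf and the brush pot where they are.

Things in the scene. Friction and masses are not known exactly. Their poses are not given: they have to be found in the camera images.
- sign: the narrow sign, loose, 170 mm long (its x) by 64 wide (y) by 25 thick, 0.15 to 0.25 kg: a 23 mm pine back with a painted 2 mm face on top. Lies on the table under the drying shelf beside the wide sign, either one left; its front end sticks out 6 to 17 mm past the shelf's front rail. Slides with ordinary dry friction. Origin: centre of the underside; x lengthwise away from the front end, z up
- sign_face: the tacky painted face of the narrow sign: a white panel with a flower, 160 x 54 x 2 mm, on top of the pine back, set in 5 mm from every edge of it; fixed to the sign. Origin: centre of its underside, 23 mm above the sign's underside; axes as the sign's
- sign_front (a point): middle of the narrow sign's front end (the end towards the robot at the start), at half the height of the pine back (11.5 mm above the underside); axes as the sign's
- sign_rear (a point): middle of the narrow sign's rear end (170 mm from the front end), at half the height of the pine back; axes as the sign's
- rack: the drying shelf: slatted pine riser fixed to the table, 150 mm deep (x), 400 wide (y), 115 high, open front and back, 18 mm end boards. Slats 70 to 85 mm up; 12 mm thick guard rails along front and back from 62 to 115 mm up, so 62 mm is free below them. The signs lie along its x within 3 degrees, middles 80 to 90 mm from its centre. Origin: centre of its footprint; x from the front inwards, z up
- lip (a point): middle of the lower front edge of the shelf's front rail, 75 mm in front of the shelf's origin and 62 mm above the table; axes as the shelf's. The sign is out when its rear end is in front of this point (smaller x, along the shelf's x)
- stand: the painting stand, fixed to the table left or right of the lane before the shelf: plywood base 150 (x) by 120 (y) by 9 mm with two upright pine bearers 12 mm thick and 110 long (along y), centred 50 mm either side of the middle, 88 mm free between. Their flat tops are 35 mm above the table. Origin: centre of the base's underside; the sign is to lie along its x (either way round), z up
- wide_sign: the wide sign, 170 x 112 x 25 mm, 0.3 kg, loose, same make; lies on the table beside the narrow one under the shelf. Origin: centre of the underside
- paint_jar: paint jar, 56 mm across and 75 mm high, standing loose on the shelf's slats. Origin: centre of its underside
- paint_bottle: paint bottle, 48 mm across and 110 mm high, standing loose on the shelf's slats. Origin: centre of its underside
- brush_pot: pot of brushes, 80 mm across the rim, pot 95 mm high and 180 mm with the brushes, standing loose on the table on the side opposite the stand. Origin: centre of its underside
Mind the look-alikes: they are no part of the job. What is shaped like the sign but purple or yellow is not meant.

How it is judged:
By the outcome, as a careful person would: the job done as asked, in the order asked, and still so for the second after the job is handed in, with the robot touching nothing.
It also fails if it takes over 67 s, if anything falls off the work surface, if the arm or the gripper's body presses on something with over 40 N, if the wrist force passes 120 N, or if a joint passes its speed limit or range.

### The arm

A 6-joint arm with a two-finger parallel gripper is mounted at the origin on the work surface. World frame = base frame: x ahead of the robot, y to its left, z up, the work surface at z = 0. Lengths are in m, angles in rad, forces in N, time in s.
With the tool pointing down it reaches from about 0.35 to 0.775 m from the base axis. Payload 7.3 kg.
Tool frame: the origin (TCP) lies at the very end of the fingers, on their centre line; the grasp point (between the pads) lies 19 mm behind it; z points along the fingers, y is the line along which they close (so a half turn about z gives the same grasp; the last joint's range is limited). The gripper opens to 92 mm and grips with 3 to 60 N. Pads are 19 mm wide; open, the fingers measure 130 mm over their backs; the gripper's body (75 mm by 190 mm) begins 47 mm behind the grasp point.
Start: joints at [-1.293, 0.342, 1.524, -0, 1.275, -0.146], TCP at [0.216, -0.479, 0.227] pointing down, gripper open.
Joint ranges: [-2.53, 2.53], [-0.77, 2.02], [0.04, 2.7], [-1, 4.14], [0.28, 2.66], [-3.11, 3.11]. Speed limits (rad/s): [2.57, 2.57, 3.14, 3.14, 3.14, 3.14].

### API

Orientations are given as [roll, pitch, yaw] about the fixed x, y, z axes, in that order (R = Rz(yaw) Ry(pitch) Rx(roll)).
In Python, from cell import observe, read_camera, get_calibration, hand_in, search_frame gives the robot as it stands.
- The arm moves only by the tool step_arm, never from a script. Its argument "commands" is a list of rows, each an object with "translation": the shift along the tool's x, y, z in mm, a list of three; "roll": the turn about the tool's z in rad. In form: [{"translation": [x, y, z], "roll": roll}, ...]. A call has 1 to 20 rows; each row shifts and turns the commanded pose from where the row before left it, along the tool's axes as they then stand; what a row does not reach is not made up. A row lasts 1/12 s, in which the tool goes at most 41.7 mm and 7.16 degrees, less where a joint would pass 70% of its speed; a pose out of reach is approached as far as the arm can. A call is refused whole if a number of a shift passes 41.7 or a number of a turn 0.125, either way. A call with a gripper value outside its range is refused whole. "fingers" is the opening, from 0 (shut) to 1 (fully open), set as the call begins (left out, the last holds). The fingers move at their own pace and stop on an object; "grip_force" is the grip in N (left out, the last holds). Time passes only in rows, so rows that do not move let the fingers close. It gives the time, the measured TCP pose, the force, the opening and the grip force at its end, in the units of the state.
- observe(): the state, without advancing time (a new reading comes with each control period).
- read_camera(name): name is "scene" or "top" or "wrist"; returns the picture (400x640x3 uint8, red, green, blue); there is no depth.
- get_calibration(name): a dict with "camera_matrix" (3x3 intrinsics, pixels), "world_from_camera" (4x4, takes a point from camera to world coordinates). Camera axes: x right, y up, looking along -z (the intrinsics and any distortion apply to the point x, -y, -z); pixel columns grow to the right and rows downward; lengths in m; the calibration is good to about 2 mm. A picture is of the moment at which its call begins: read the wrist's pose just before it. get_calibration takes no time and is no camera call; for the wrist camera it gives the pose at the moment of the call.
- hand_in(): hands the job in; it is judged then, once.
Trained networks look in the newest picture that a camera, given by its name, has taken for a name from the list of things; names that differ only in an ending like _2 or _b are one class to them, and where a whole thing is asked for, a point or a joint stands for the part that bears it (a point fixed in the world has none). Each returns a list of dicts, best first, with "confidence" (0 to 1); they miss things now and then, are a little off and sometimes report something else, mostly with a low value. They report only what shows in the picture. A call takes as long as a camera call. They do not tell look-alikes from the thing itself.
- search_frame(camera, name): "at" ([x, y, z] in m, in world coordinates, good to about 4 mm: the middle of the surface that is visible of it).
The state is a dict: "time": time; "qpos": joint angles; "qvel": joint speeds; "joint_efforts": joint torques, N m; "tool_pos": TCP position; "tool_rot": TCP orientation; "contact_force": force on the tool from outside, world axes, zero at the start; "torque": the same for the moment, N m; "opening": finger opening in m; "grip_force": force on a finger pad.
Only numpy, scipy, OpenCV 4.12 (cv2) and the standard library are available. Lean on these libraries where they do the work, as an engineer would, in place of code of your own. Each camera call takes 0.05 s, during which the arm holds its last target. There are 200 camera calls.

## Working session

There is one attempt and no reset: what is moved stays moved. The work goes in short steps, Python scripts to look and compute and a tool call to move; the robot and the scene stay as the last step left them, time stands still between calls to the robot, and variables do not carry over. Pictures are saved under pics/ and viewed, at most 10 in all, crops included, and the job is handed in when it is done.

Besides the shell and the picture viewer there is one more tool, called after ">>>" by a JSON object that holds its "method" and its "body". step_arm: Moves the arm, as the interface text tells. Its arguments: {"type":"object","properties":{"commands":{"type":"array"},"fingers":{"type":"number"},"grip_force":{"type":"number"}},"required":["commands"]}

```bash
mkdir -p pics
python3 - <<'E'
from cell import *
import cv2,numpy as np
o=observe();print(o['time'],o['tool_pos'],o['tool_rot'],o['opening'])
for c in ['top','scene']:
    im=read_camera(c);cv2.imwrite(f'pics/{c}0.png',im[:,:,::-1])
    k=get_calibration(c);print(c,k['camera_matrix'],k['world_from_camera'],[q for q in k])
    for n in ['sign','sign_face','rack','stand','wide_sign','brush_pot','paint_jar']:
        print(n,[(np.round(d['at'],3).tolist(),round(d['confidence'],2)) for d in search_frame(c,n)][:3])
E
```

```text
0.0 [ 0.21578573 -0.4781544   0.22603867] [-3.14005348e+00 -2.10313976e-04  4.23818766e-01] 0.09157089706121395
top [[437.39800308   0.         322.30101409]
 [  0.         437.39800308 200.16596988]
 [  0.           0.           1.        ]] [[ 0.02038924  0.98391547 -0.17746725  0.33247918]
 [-0.99966149  0.01719351 -0.01952684  0.0051358 ]
 [-0.01616148  0.17780531  0.98393296  1.36532727]
 [ 0.          0.          0.          1.        ]] ['camera_matrix', 'world_from_camera']
sign [([0.358, 0.104, 0.021], 0.96), ([0.695, 0.379, 0.019], 0.81), ([0.633, -0.072, 0.024], 0.8)]
sign_face [([0.779, -0.329, 0.023], 0.8), ([0.334, -0.221, 0.023], 0.73), ([0.36, 0.107, 0.019], 0.72)]
rack [([0.696, 0.016, 0.088], 0.65)]
stand [([0.492, 0.308, 0.01], 0.57)]
wide_sign [([0.627, 0.104, 0.026], 0.93)]
brush_pot [([0.506, -0.341, 0.067], 0.62)]
paint_jar [([0.698, 0.122, 0.16], 0.83)]
scene [[366.6188756    0.         322.57938682]
 [  0.         366.6188756  205.49717764]
 [  0.           0.           1.        ]] [[ 0.73716101 -0.54599949  0.39809321  1.00280834]
 [ 0.67570633  0.59230673 -0.43885498 -0.42713933]
 [ 0.00382131  0.59250088  0.80556074  0.92638295]
 [ 0.          0.          0.          1.        ]] ['camera_matrix', 'world_from_camera']
sign [([0.791, -0.327, 0.031], 0.95), ([0.705, 0.372, 0.024], 0.91), ([0.771, -0.072, 0.024], 0.77)]
sign_face [([0.365, 0.106, 0.024], 0.93), ([0.71, -0.067, 0.022], 0.75), ([0.704, 0.38, 0.023], 0.74)]
rack [([0.716, -0.026, 0.086], 0.85)]
stand [([0.496, 0.298, 0.006], 0.97)]
wide_sign [([0.773, 0.094, 0.026], 0.75)]
brush_pot [([0.51, -0.332, 0.073], 0.96)]
paint_jar [([0.719, 0.113, 0.144], 0.76)]
```

View pics/top0.png

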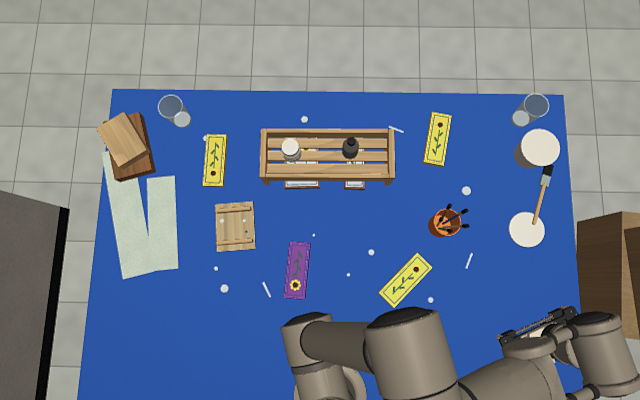

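View pics/scene0.png

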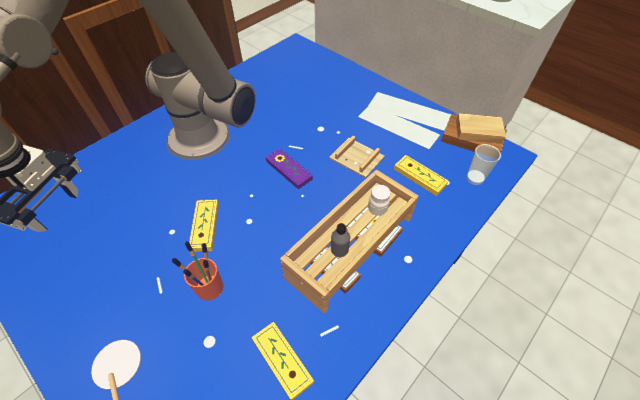

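```bash
cat > h.py <<'E'
from cell import *
import cv2,numpy as np
def ray(k,uv,z):
    K=k['camera_matrix'];T=np.array(k['world_from_camera'])
    d=np.linalg.inv(K)@[uv[0],uv[1],1];d=T[:3,:3]@[d[0],-d[1],-d[2]];c=T[:3,3]
    return c+d*(z-c[2])/d[2]
E
python3 - <<'E'
import cv2,numpy as np
im=cv2.imread('pics/top0.png')
a=cv2.resize(im[120:195,250:405],None,fx=5,fy=5,interpolation=cv2.INTER_CUBIC)
b=cv2.resize(im[195:255,205:265],(225,225),interpolation=cv2.INTER_CUBIC)
o=np.zeros((600,775,3),np.uint8);o[:375,:775]=a;o[375:,:225]=b;cv2.imwrite('pics/crop1.png',o)
E
```

```text
(no output)
```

View pics/crop1.png

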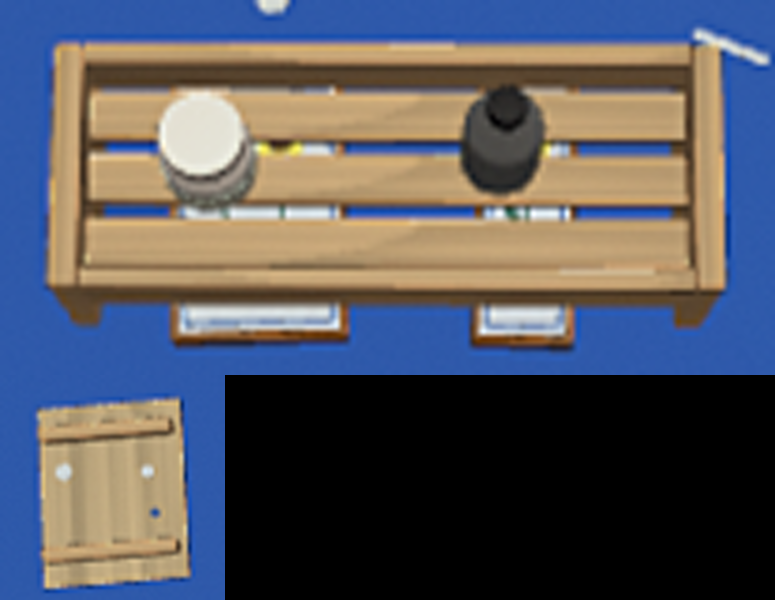

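Run:
```python
from h import *
k=get_calibration('top')
c=lambda u,v:(250+u/5-.4,120+v/5-.4)
s=lambda u,v:(205+u/3.75-.4,195+(v-375)/3.75-.4)
for n,p,z in [('signL',c(474,333),.023),('signR',c(573,336),.023),('railbotL',c(85,300),.062),('railbotR',c(690,300),.062),('railtopL',c(55,287),.115),('railtopR',c(722,289),.115),('backtopL',c(57,45),.115),('backtopR',c(718,45),.115),
 ('slatgapsignL',c(487,213),.023),('gapR',c(573,213),.023),
 ('wideL',c(175,331),.023),('wideR',c(348,331),.023),
 ('stFL',s(45,588),.009),('stFR',s(189,577),.009),('stBL',s(37,411),.009),('stBR',s(181,400),.009),
 ('b1L',s(41,433),.035),('b1R',s(171,424),.035),('b2L',s(43,553),.035),('b2R',s(178,543),.035)]:
    print(n,np.round(ray(k,p,z),4))
```

```text
signL [ 0.6203 -0.0366  0.023 ]
signR [ 0.6194 -0.0986  0.023 ]
railbotL [0.6285 0.2028 0.062 ]
railbotR [ 0.6347 -0.1666  0.062 ]
railtopL [0.624  0.2128 0.115 ]
railtopR [ 0.6293 -0.1784  0.115 ]
backtopL [0.773  0.2184 0.115 ]
backtopR [ 0.7788 -0.1773  0.115 ]
slatgapsignL [ 0.6981 -0.0439  0.023 ]
gapR [ 0.6989 -0.0983  0.023 ]
wideL [0.6184 0.1512 0.023 ]
wideR [0.6202 0.0424 0.023 ]
stFL [0.4101 0.3562 0.009 ]
stFR [0.4215 0.2374 0.009 ]
stBL [0.5582 0.3724 0.009 ]
stBR [0.5697 0.2513 0.009 ]
b1L [0.5356 0.3609 0.035 ]
b1R [0.545  0.2538 0.035 ]
b2L [0.4369 0.3529 0.035 ]
b2R [0.4471 0.2432 0.035 ]
```

>>> {"method": "step_arm", "body": {"commands": [{"translation": [0, 0, -40], "roll": 0}, {"translation": [0, 0, -40], "roll": 0}, {"translation": [0, 0, -40], "roll": 0}, {"translation": [0, 0, -40], "roll": 0}], "fingers": 1}}

```text
time: 1.13
tool_pos: [0.2158, -0.4781, 0.3887]
tool_rot: [3.142, 0.0, 0.424]
contact_force: [0.1, -2.3, -0.4]
opening: 0.0917
grip_force: 0.0
```

>>> {"method": "step_arm", "body": {"commands": [{"translation": [0, 0, 0], "roll": 0.106}, {"translation": [0, 0, 0], "roll": 0.106}, {"translation": [0, 0, 0], "roll": 0.106}, {"translation": [0, 0, 0], "roll": 0.106}, {"translation": [28, -40, 0], "roll": 0}, {"translation": [28, -40, 0], "roll": 0}, {"translation": [28, -40, 0], "roll": 0}, {"translation": [28, -40, 0], "roll": 0}, {"translation": [28, -40, 0], "roll": 0}, {"translation": [28, -40, 0], "roll": 0}, {"translation": [28, -40, 0], "roll": 0}, {"translation": [28, -40, 0], "roll": 0}, {"translation": [28, -40, 0], "roll": 0}, {"translation": [28, -40, 0], "roll": 0}, {"translation": [28, -40, 0], "roll": 0}, {"translation": [28, -40, 0], "roll": 0}]}}

```text
time: 2.47
tool_pos: [0.5035, -0.0669, 0.387]
tool_rot: [3.141, -0.001, -0.0]
contact_force: [1.3, -0.4, 0.6]
opening: 0.0916
grip_force: 0.0
```

```bash
python3 -c "
from h import *
o=observe();print(o['time'],np.round(o['tool_pos'],3),np.round(o['tool_rot'],3),np.round(o['qpos'],3))"
```

```text
2.4667 [ 0.503 -0.067  0.387] [ 3.141e+00 -1.000e-03 -0.000e+00] [-0.283  0.239  1.236 -0.     1.667  1.288]
```

>>> {"method": "step_arm", "body": {"commands": [{"translation": [41, 0, 0], "roll": 0}, {"translation": [41, 0, 0], "roll": 0}, {"translation": [41, 0, 0], "roll": 0}, {"translation": [41, 0, 0], "roll": 0}, {"translation": [41, 0, 0], "roll": 0}, {"translation": [41, 0, 0], "roll": 0}, {"translation": [41, 0, 0], "roll": 0}, {"translation": [41, 0, 0], "roll": 0}, {"translation": [0, 0, 0], "roll": 0}]}}

```text
time: 3.22
tool_pos: [0.7632, -0.067, 0.359]
tool_rot: [-3.14, -0.007, 0.0]
contact_force: [-0.1, 0.5, -3.3]
opening: 0.0917
grip_force: 0.0
```

```bash
python3 -c "
from h import *
o=observe();print(o['time'],np.round(o['tool_pos'],3),np.round(o['tool_rot'],3),np.round(o['qpos'],3))"
```

```text
3.2167 [ 0.763 -0.067  0.359] [-3.14  -0.007  0.   ] [-0.189  0.96   0.046  0.003  2.13   1.383]
```

>>> {"method": "step_arm", "body": {"commands": [{"translation": [41, 0, 0], "roll": 0}, {"translation": [41, 0, 0], "roll": 0}, {"translation": [41, 0, 0], "roll": 0}, {"translation": [41, 0, 0], "roll": 0}]}}

```text
time: 3.55
tool_pos: [0.8227, -0.0597, 0.3235]
tool_rot: [3.131, -0.123, 0.0]
contact_force: [0.4, 0.3, -0.3]
opening: 0.0918
grip_force: 0.0
```

>>> {"method": "step_arm", "body": {"commands": [{"translation": [-40, 0, 0], "roll": 0}, {"translation": [-40, 0, 0], "roll": 0}, {"translation": [-40, 0, 0], "roll": 0}, {"translation": [0, 0, 0], "roll": 0}]}}

```text
time: 3.88
tool_pos: [0.7575, -0.0605, 0.3153]
tool_rot: [3.134, -0.104, 0.0]
contact_force: [-0.7, 0.0, -1.6]
opening: 0.0915
grip_force: 0.0
```

```bash
python3 -c "
from h import *
o=observe();print(o['time'],np.round(o['tool_pos'],3),np.round(o['tool_rot'],3),np.round(o['qpos'],3))"
```

```text
3.8833 [ 0.758 -0.06   0.315] [ 3.134 -0.104  0.   ] [-0.185  0.742  0.614  0.012  1.682  1.388]
```

>>> {"method": "step_arm", "body": {"commands": [{"translation": [41, 0, -15], "roll": 0}, {"translation": [41, 0, -15], "roll": 0}, {"translation": [41, 0, -15], "roll": 0}, {"translation": [41, 0, -15], "roll": 0}, {"translation": [41, 0, -15], "roll": 0}, {"translation": [41, 0, -15], "roll": 0}]}}

```text
time: 4.38
tool_pos: [0.8404, -0.0538, 0.358]
tool_rot: [3.124, -0.228, 0.002]
contact_force: [0.3, 0.3, 1.6]
opening: 0.0918
grip_force: 0.0
```

```bash
python3 -c "
from h import *
o=observe();print(o['time'],np.round(o['tool_pos'],3),np.round(o['tool_rot'],3),np.round(o['qpos'],3))"
```

```text
4.3833 [ 0.84  -0.054  0.358] [ 3.124e+00 -2.280e-01  2.000e-03] [-0.162  0.977  0.036  0.021  1.901  1.418]
```

>>> {"method": "step_arm", "body": {"commands": [{"translation": [41, 0, 0], "roll": 0}, {"translation": [41, 0, 0], "roll": 0}, {"translation": [41, 0, 0], "roll": 0}, {"translation": [41, 0, 0], "roll": 0}, {"translation": [41, 0, 0], "roll": 0}, {"translation": [41, 0, 0], "roll": 0}, {"translation": [41, 0, 0], "roll": 0}, {"translation": [41, 0, 0], "roll": 0}]}}

```text
time: 5.05
tool_pos: [0.9266, -0.0411, 0.342]
tool_rot: [3.111, -0.443, 0.008]
contact_force: [-0.2, 0.1, -0.8]
opening: 0.0919
grip_force: 0.0
```

```bash
python3 -c "
from h import *
o=observe();print(o['time'],np.round(o['tool_pos'],3),np.round(o['tool_rot'],3),np.round(o['qpos'],3))"
```

```text
5.05 [ 0.927 -0.041  0.342] [ 3.111 -0.443  0.008] [-0.138  1.026  0.036  0.032  1.636  1.442]
```

>>> {"method": "step_arm", "body": {"commands": [{"translation": [0, -40, 0], "roll": 0}, {"translation": [0, -40, 0], "roll": 0}, {"translation": [0, -40, 0], "roll": 0}, {"translation": [0, -40, 0], "roll": 0}, {"translation": [0, -40, 0], "roll": 0}, {"translation": [41, -10, 0], "roll": 0}, {"translation": [41, 0, 0], "roll": 0}, {"translation": [41, 0, 0], "roll": 0}, {"translation": [41, 0, 0], "roll": 0}]}}

```text
time: 5.8
tool_pos: [0.9497, 0.1462, 0.3514]
tool_rot: [3.131, -0.558, 0.011]
contact_force: [-0.3, -0.5, -0.3]
opening: 0.0919
grip_force: 0.0
```

```bash
python3 -c "
from h import *
o=observe();print(o['time'],np.round(o['tool_pos'],3),np.round(o['tool_rot'],3),np.round(o['qpos'],3))"
```

```text
5.8 [0.95  0.146 0.351] [ 3.131 -0.558  0.011] [ 0.091  1.037  0.036 -0.053  1.513  1.642]
```

>>> {"method": "step_arm", "body": {"commands": [{"translation": [-29, 16, -15.5], "roll": 0}, {"translation": [-29, 16, -15.5], "roll": 0}, {"translation": [-29, 16, -15.5], "roll": 0}, {"translation": [-29, 16, -15.5], "roll": 0}, {"translation": [-29, 16, -15.5], "roll": 0}, {"translation": [-29, 16, -15.5], "roll": 0}, {"translation": [-29, 16, -15.5], "roll": 0}, {"translation": [-29, 16, -15.5], "roll": 0}, {"translation": [-29, 16, -15.5], "roll": 0}, {"translation": [-29, 16, -15.5], "roll": 0}, {"translation": [-29, 16, -15.5], "roll": 0}, {"translation": [-29, 16, -15.5], "roll": 0}, {"translation": [-29, 16, -15.5], "roll": 0}, {"translation": [0, 0, 0], "roll": 0}]}}

```text
time: 6.97
tool_pos: [0.5667, -0.0482, 0.3333]
tool_rot: [3.125, -0.559, 0.011]
contact_force: [0.5, 0.2, -0.1]
opening: 0.0915
grip_force: 0.0
```

```bash
cat >> h.py <<'E'
from scipy.spatial.transform import Rotation as Ro
def st():
    o=observe();print(round(o['time'],2),np.round(o['tool_pos'],4),np.round(o['tool_rot'],3),np.round(o['qpos'],2),np.round(o['contact_force'],1),o['opening']);return o
def to(*p):
    o=st();R=Ro.from_euler('xyz',o['tool_rot']).as_matrix()
    d=R.T@(np.array(p)-o['tool_pos'])*1000;print('delta mm',np.round(d,1),'rows',np.linalg.norm(d)/40)
E
python3 -c "
from h import *
to(.53,-.068,.15)"
```

```text
6.97 [ 0.5667 -0.0482  0.3333] [ 3.125 -0.559  0.011] [-0.3   0.06  1.72  0.2   0.83  1.16] [ 0.5  0.2 -0.1] 0.09150224839162036
delta mm [-128.4   17.2  136.2] rows 4.7003906908797415
```

>>> {"method": "step_arm", "body": {"commands": [{"translation": [-25.7, 3.4, 27.2], "roll": 0}, {"translation": [-25.7, 3.4, 27.2], "roll": 0}, {"translation": [-25.7, 3.4, 27.2], "roll": 0}, {"translation": [-25.7, 3.4, 27.2], "roll": 0}, {"translation": [-25.7, 3.4, 27.2], "roll": 0}, {"translation": [0, 0, 0], "roll": 0}, {"translation": [0, 0, 0], "roll": 0}]}}

```text
time: 7.55
tool_pos: [0.5334, -0.0658, 0.1488]
tool_rot: [3.129, -0.554, 0.009]
contact_force: [0.2, 0.2, 0.6]
opening: 0.0918
grip_force: 0.0
```

```bash
python3 -c "
from h import *
st();k=get_calibration('wrist');print(repr(k))
cv2.imwrite('pics/w1.png',read_camera('wrist')[:,:,::-1])"
```

```text
7.55 [ 0.5334 -0.0658  0.1488] [ 3.129 -0.554  0.009] [-0.38  0.24  2.09  0.59  0.34  0.67] [0.2 0.2 0.6] 0.09180785255745194
{'camera_matrix': array([[321.44306484,   0.        , 315.20246478],
       [  0.        , 321.44306484, 197.80434018],
       [  0.        ,   0.        ,   1.        ]]), 'world_from_camera': array([[ 0.00216248,  0.95552713, -0.29489527,  0.50663443],
       [-0.99993679,  0.00531996,  0.00990527, -0.0651573 ],
       [ 0.01103359,  0.29485521,  0.95547824,  0.31859179],
       [ 0.        ,  0.        ,  0.        ,  1.        ]])}
```

View pics/w1.png

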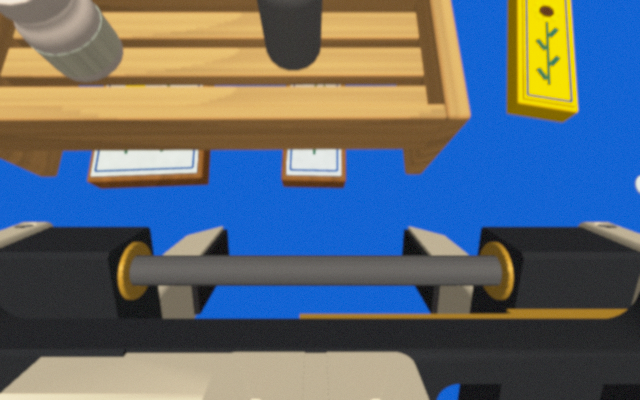

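```bash
python3 -c "
from h import *
k=get_calibration('wrist')
for n,p,z in [('fl',(283,180),.023),('fr',(346,181),.023),('bl',(284,186),.0),('br',(345,187),.0),('railL',(60,149),.062),('railR',(405,150),.062),('wl',(92,181),.023),('wr',(209,178),.023),('sl',(286,150),.023),('sr',(345,150),.023)]: print(n,np.round(ray(k,p,z),4))
to(.575,-.067,.1)
to(.575,-.067,.014)
to(.617,-.067,.014)"
```

```text
fl [ 0.618  -0.0368  0.023 ]
fr [ 0.6174 -0.0988  0.023 ]
bl [ 0.6198 -0.0359  0.    ]
br [ 0.6192 -0.1002  0.    ]
railL [0.6308 0.1549 0.062 ]
railR [ 0.6325 -0.1475  0.062 ]
wl [0.6155 0.1492 0.023 ]
wr [0.6195 0.0359 0.023 ]
sl [ 0.6504 -0.0388  0.023 ]
sr [ 0.6509 -0.0987  0.023 ]
7.6 [ 0.5345 -0.0659  0.1504] [ 3.128 -0.557  0.011] [-0.38  0.24  2.09  0.59  0.34  0.67] [ 0.1 -0.7  0.4] 0.09187155891282682
delta mm [ 7.8  0.6 64.2] rows 1.6166895283881098
7.6 [ 0.5345 -0.0659  0.1504] [ 3.128 -0.557  0.011] [-0.38  0.24  2.09  0.59  0.34  0.67] [ 0.1 -0.7  0.4] 0.09187155891282682
delta mm [-37.7  -0.4 137.2] rows 3.5567732678475226
7.6 [ 0.5345 -0.0659  0.1504] [ 3.128 -0.557  0.011] [-0.38  0.24  2.09  0.59  0.34  0.67] [ 0.1 -0.7  0.4] 0.09187155891282682
delta mm [ -2.1  -0.3 159.4] rows 3.985189569241219
```

>>> {"method": "step_arm", "body": {"commands": [{"translation": [0.8, 0.3, 28], "roll": 0}, {"translation": [0.8, 0.3, 28], "roll": 0}, {"translation": [0.8, 0.3, 28], "roll": 0}, {"translation": [0.8, 0.3, 28], "roll": 0}, {"translation": [0.8, 0.3, 28], "roll": 0}, {"translation": [0, 0, 0], "roll": 0}, {"translation": [0, 0, 0], "roll": 0}]}}

```text
time: 8.18
tool_pos: [0.6161, -0.08, 0.0559]
tool_rot: [-3.11, -0.525, 0.012]
contact_force: [-0.9, -0.0, -0.7]
opening: 0.0918
grip_force: 0.0
```

```bash
python3 -c "
from h import *
to(.628,-.068,.010)"
```

```text
8.18 [ 0.6161 -0.08    0.0559] [-3.11  -0.525  0.012] [-0.36  0.54  1.93  0.86  0.28  0.4 ] [-0.9 -0.  -0.7] 0.09178810447602508
delta mm [-12.6 -10.4  46.1] rows 1.2226747920772998
```

>>> {"method": "step_arm", "body": {"commands": [{"translation": [-7.5, -3.5, 7], "roll": 0}, {"translation": [-7.5, -3.5, 7], "roll": 0}, {"translation": [-7.5, -3.5, 7], "roll": 0}, {"translation": [0, 0, 0], "roll": 0}]}}

```text
time: 8.52
tool_pos: [0.6076, -0.0751, 0.036]
tool_rot: [-3.086, -0.511, 0.013]
contact_force: [-0.8, -0.2, -0.0]
opening: 0.0918
grip_force: 0.0
```

```bash
python3 -c "
from h import *
to(.617,-.068,.010)"
```

```text
8.52 [ 0.6076 -0.0751  0.036 ] [-3.086 -0.511  0.013] [-0.37  0.57  1.95  0.99  0.28  0.25] [-0.8 -0.2 -0. ] 0.09184036971242215
delta mm [-4.4 -5.4 27.6] rows 0.7124038230109396
```

>>> {"method": "step_arm", "body": {"commands": [{"translation": [0, 0, -30], "roll": 0}, {"translation": [0, 0, -20], "roll": 0}, {"translation": [-10, -36, 0], "roll": 0}, {"translation": [-10, -36, 0], "roll": 0}, {"translation": [0, -38, 0], "roll": 0}, {"translation": [0, -38, 0], "roll": 0}, {"translation": [0, -38, 0], "roll": 0}, {"translation": [0, -38, 0], "roll": 0}, {"translation": [0, 0, 0], "roll": 0}]}}

```text
time: 9.27
tool_pos: [0.5643, 0.113, 0.1022]
tool_rot: [-3.063, -0.482, 0.017]
contact_force: [-1.2, -0.3, 0.0]
opening: 0.092
grip_force: 0.0
```

```bash
python3 -c "
from h import *
to(.5,.15,.05)"
```

```text
9.27 [0.5643 0.113  0.1022] [-3.063 -0.482  0.017] [0.02 0.39 1.99 0.27 0.28 1.31] [-1.2 -0.3  0. ] 0.09199559869035973
delta mm [-80.6 -36.7  19.6] rows 2.267522717384036
```

>>> {"method": "step_arm", "body": {"commands": [{"translation": [-15, -36, -8], "roll": 0}, {"translation": [-15, -36, -8], "roll": 0}, {"translation": [-15, -36, -8], "roll": 0}, {"translation": [-15, -36, -8], "roll": 0}, {"translation": [0, 0, 0], "roll": 0}]}}

```text
time: 9.68
tool_pos: [0.5017, 0.2281, 0.1128]
tool_rot: [-3.062, -0.473, 0.017]
contact_force: [-0.0, -0.1, 0.3]
opening: 0.0916
grip_force: 0.0
```

```bash
python3 -c "
from h import *
st()"
```

```text
9.68 [0.5017 0.2281 0.1128] [-3.062 -0.473  0.017] [ 0.32  0.34  2.02 -0.21  0.3   2.04] [-0.  -0.1  0.3] 0.09162526067295433
```

>>> {"method": "step_arm", "body": {"commands": [{"translation": [-26, -15, -14], "roll": 0}, {"translation": [-26, -15, -14], "roll": 0}, {"translation": [-26, -15, -14], "roll": 0}, {"translation": [0, 0, 0], "roll": 0}]}}

```text
time: 10.02
tool_pos: [0.4088, 0.2652, 0.1165]
tool_rot: [-3.064, -0.47, 0.017]
contact_force: [-0.2, -0.2, 0.8]
opening: 0.0916
grip_force: 0.0
```

```bash
python3 -c "
from h import *
st()"
```

```text
10.02 [0.4088 0.2652 0.1165] [-3.064 -0.47   0.017] [ 0.51  0.26  2.15 -0.49  0.32  2.49] [-0.2 -0.2  0.8] 0.09164714036068536
```

>>> {"method": "step_arm", "body": {"commands": [{"translation": [-12, 0, 24], "roll": 0}, {"translation": [-12, 0, 24], "roll": 0}, {"translation": [0, 0, 0], "roll": 0}]}}

```text
time: 10.27
tool_pos: [0.4138, 0.2779, 0.078]
tool_rot: [-3.091, -0.454, 0.018]
contact_force: [-0.8, -0.2, 0.1]
opening: 0.0918
grip_force: 0.0
```

```bash
python3 -c "
from h import *
to(.40,.19,.07)"
```

```text
10.27 [0.4138 0.2779 0.078 ] [-3.091 -0.454  0.018] [ 0.55  0.37  2.14 -0.7   0.28  2.74] [-0.8 -0.2  0.1] 0.09180328973889655
delta mm [-17.3  87.5  -4. ] rows 2.2330582063455746
```

>>> {"method": "step_arm", "body": {"commands": [{"translation": [-22, 0, 12], "roll": 0}, {"translation": [-22, 0, 0], "roll": 0}, {"translation": [-22, 0, -8], "roll": 0}, {"translation": [0, 0, 0], "roll": 0}]}}

```text
time: 10.6
tool_pos: [0.3612, 0.2739, 0.0601]
tool_rot: [-3.127, -0.448, 0.04]
contact_force: [-1.3, -0.9, 0.2]
opening: 0.0921
grip_force: 0.0
```

```bash
python3 -c "
from h import *
to(.52,.0,.09)"
```

```text
10.6 [0.3612 0.2739 0.0601] [-3.127 -0.448  0.04 ] [ 0.64  0.37  2.23 -0.99  0.28  3.1 ] [-1.3 -0.9  0.2] 0.09212719212724431
delta mm [146.2 280.5  33. ] rows 7.9505651460445295
```

>>> {"method": "step_arm", "body": {"commands": [{"translation": [10, 0, -25], "roll": 0.015}, {"translation": [22, 34, 8], "roll": 0.015}, {"translation": [22, 34, 8], "roll": 0}, {"translation": [22, 34, 8], "roll": 0}, {"translation": [22, 34, 8], "roll": 0}, {"translation": [22, 34, 8], "roll": 0}, {"translation": [22, 34, 8], "roll": 0}, {"translation": [22, 34, 8], "roll": 0}, {"translation": [22, 34, 8], "roll": 0}, {"translation": [22, 34, 8], "roll": 0}, {"translation": [0, 0, 0], "roll": 0}, {"translation": [0, 0, 0], "roll": 0}]}}

```text
time: 11.6
tool_pos: [0.5357, 0.0398, 0.1075]
tool_rot: [-3.129, -0.435, 0.002]
contact_force: [-0.3, 0.0, -0.5]
opening: 0.0923
grip_force: 0.0
```

```bash
python3 -c "
from h import *
to(.59,-.068,.04)"
```

```text
11.6 [0.5357 0.0398 0.1075] [-3.129e+00 -4.350e-01  2.000e-03] [-0.1   0.33  2.04  0.17  0.34  1.32] [-0.3  0.  -0.5] 0.0923002032317477
delta mm [ 20.6 108.9  82.7] rows 3.456674006085239
```

>>> {"method": "step_arm", "body": {"commands": [{"translation": [5, 36, 0], "roll": 0}, {"translation": [5, 36, 0], "roll": 0}, {"translation": [5, 36, 14], "roll": 0}, {"translation": [2, 0, 22], "roll": 0}, {"translation": [2, 0, 22], "roll": 0}, {"translation": [0, 0, 15], "roll": 0}, {"translation": [0, 0, 0], "roll": 0}, {"translation": [0, 0, 0], "roll": 0}]}}

```text
time: 12.27
tool_pos: [0.5818, -0.0629, 0.046]
tool_rot: [-3.129, -0.429, 0.007]
contact_force: [-0.1, 0.0, 0.8]
opening: 0.0918
grip_force: 0.0
```

```bash
python3 -c "
from h import *
to(.613,-.068,.011)"
```

```text
12.27 [ 0.5818 -0.0629  0.046 ] [-3.129 -0.429  0.007] [-0.32  0.52  1.96  0.52  0.3   0.77] [-0.1  0.   0.8] 0.09178690994723382
delta mm [13.8  5.9 44.7] rows 1.178956183309918
```

>>> {"method": "step_arm", "body": {"commands": [{"translation": [4.5, 2, 15], "roll": 0}, {"translation": [4.5, 2, 15], "roll": 0}, {"translation": [4.5, 2, 14], "roll": 0}, {"translation": [0, 0, 0], "roll": 0}, {"translation": [0, 0, 0], "roll": 0}]}}

```text
time: 12.68
tool_pos: [0.6145, -0.0696, 0.0155]
tool_rot: [-3.125, -0.425, 0.007]
contact_force: [-0.1, 0.9, 0.5]
opening: 0.092
grip_force: 0.0
```

```bash
python3 -c "
from h import *
to(.622,-.068,.010)"
```

```text
12.68 [ 0.6145 -0.0696  0.0155] [-3.125 -0.425  0.007] [-0.31  0.61  1.88  0.55  0.28  0.75] [-0.1  0.9  0.5] 0.09202164570829258
delta mm [ 4.6 -1.4  8.2] rows 0.23638676784302287
```

>>> {"method": "step_arm", "body": {"commands": [{"translation": [2.3, -0.7, 4], "roll": 0}, {"translation": [2.3, -0.7, 4], "roll": 0}, {"translation": [0, 0, 0], "roll": 0}, {"translation": [0, 0, 0], "roll": 0}]}}

```text
time: 13.02
tool_pos: [0.6223, -0.0684, 0.0098]
tool_rot: [-3.124, -0.424, 0.007]
contact_force: [-0.6, 0.2, 0.0]
opening: 0.0918
grip_force: 0.0
```

```bash
python3 -c "
from h import *
st()
cv2.imwrite('pics/w2.png',read_camera('wrist')[:,:,::-1])"
```

```text
13.02 [ 0.6223 -0.0684  0.0098] [-3.124 -0.424  0.007] [-0.31  0.63  1.86  0.54  0.28  0.77] [-0.6  0.2  0. ] 0.09181088022384845
```

View pics/w2.png

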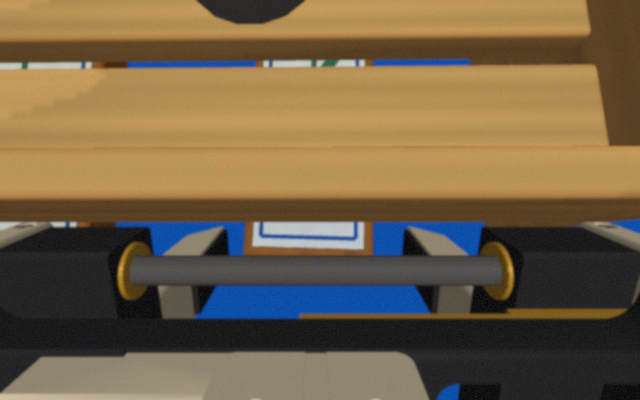

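>>> {"method": "step_arm", "body": {"commands": [{"translation": [0, 0, 0], "roll": 0}, {"translation": [0, 0, 0], "roll": 0}, {"translation": [0, 0, 0], "roll": 0}, {"translation": [0, 0, 0], "roll": 0}, {"translation": [0, 0, 0], "roll": 0}, {"translation": [0, 0, 0], "roll": 0}], "fingers": 0, "grip_force": 14}}

```text
time: 13.57
tool_pos: [0.6221, -0.0685, 0.0094]
tool_rot: [-3.124, -0.423, 0.007]
contact_force: [-0.9, 1.5, 1.3]
opening: 0.0637
grip_force: 14.0
```

>>> {"method": "step_arm", "body": {"commands": [{"translation": [-6, 0, -3], "roll": 0}, {"translation": [-9, 0, -4.1], "roll": 0}, {"translation": [-9, 0, -4.1], "roll": 0}, {"translation": [0, 0, 0], "roll": 0}]}}

```text
time: 13.9
tool_pos: [0.5965, -0.0707, 0.0142]
tool_rot: [-3.117, -0.414, 0.006]
contact_force: [-0.5, 1.2, -1.6]
opening: 0.0635
grip_force: 14.0
```

```bash
python3 -c "
from h import *
to(.565,-.068,.010)"
```

```text
13.9 [ 0.5965 -0.0707  0.0142] [-3.117 -0.414  0.006] [-0.33  0.6   1.92  0.59  0.28  0.69] [-0.5  1.2 -1.6] 0.06352414723264765
delta mm [-30.5  -3.1  -8.7] rows 0.7976920092696307
```

>>> {"method": "step_arm", "body": {"commands": [{"translation": [-11, -1, -2.5], "roll": 0}, {"translation": [-11, -1, -2.5], "roll": 0}, {"translation": [-11, -1, -2.5], "roll": 0}, {"translation": [0, 0, 0], "roll": 0}]}}

```text
time: 14.23
tool_pos: [0.5677, -0.0717, 0.0159]
tool_rot: [-3.105, -0.402, 0.006]
contact_force: [-0.4, 0.4, -1.4]
opening: 0.0638
grip_force: 14.0
```

```bash
python3 -c "
from h import *
to(.555,-.068,.010)"
```

```text
14.23 [ 0.5677 -0.0717  0.0159] [-3.105 -0.402  0.006] [-0.36  0.57  1.98  0.67  0.28  0.58] [-0.4  0.4 -1.4] 0.06378558767640093
delta mm [-14.   -3.8   0.6] rows 0.3623989832260973
```

>>> {"method": "step_arm", "body": {"commands": [{"translation": [-10, -1, 0], "roll": 0}, {"translation": [-9, -1, 3], "roll": 0}, {"translation": [-5, -1, 3], "roll": 0}, {"translation": [0, 0, 0], "roll": 0}]}}

```text
time: 14.57
tool_pos: [0.5537, -0.0731, 0.01]
tool_rot: [-3.093, -0.393, 0.007]
contact_force: [-1.6, -0.1, 3.4]
opening: 0.0636
grip_force: 14.0
```

```bash
python3 -c "
from h import *
to(.545,-.068,.010)
"
```

```text
14.57 [ 0.5537 -0.0731  0.01  ] [-3.093 -0.393  0.007] [-0.38  0.57  2.01  0.74  0.28  0.49] [-1.6 -0.1  3.4] 0.06364288468203429
delta mm [-8.  -5.3 -3.1] rows 0.251781784466648
```

>>> {"method": "step_arm", "body": {"commands": [{"translation": [0, 0, 0], "roll": 0}, {"translation": [0, 0, 0], "roll": 0}, {"translation": [0, 0, 0], "roll": 0}, {"translation": [0, 0, 0], "roll": 0}, {"translation": [0, 0, -20], "roll": 0}, {"translation": [0, 0, -35], "roll": 0}, {"translation": [0, 0, -35], "roll": 0}, {"translation": [0, 0, -35], "roll": 0}, {"translation": [0, -40, 0], "roll": 0}, {"translation": [0, -40, 0], "roll": 0}, {"translation": [0, -40, 0], "roll": 0}, {"translation": [0, -40, 0], "roll": 0}, {"translation": [0, -40, 0], "roll": 0}, {"translation": [0, 0, 0], "roll": 0}], "fingers": 1}}

```text
time: 15.73
tool_pos: [0.4992, 0.1271, 0.1347]
tool_rot: [-3.091, -0.393, 0.013]
contact_force: [-0.3, -0.6, -0.4]
opening: 0.0917
grip_force: 0.0
```

```bash
python3 -c "
from h import *
to(.35,.12,.15)
cv2.imwrite('pics/top1.png',cv2.resize(read_camera('top')[100:300,200:460,::-1],None,fx=3,fy=3,interpolation=cv2.INTER_CUBIC))"
```

```text
15.73 [0.4992 0.1271 0.1347] [-3.091 -0.393  0.013] [0.09 0.26 2.03 0.05 0.46 1.59] [-0.3 -0.6 -0.4] 0.09169681196657695
delta mm [-132.     1.6  -71.5] rows 3.7539015811441367
```

View pics/top1.png

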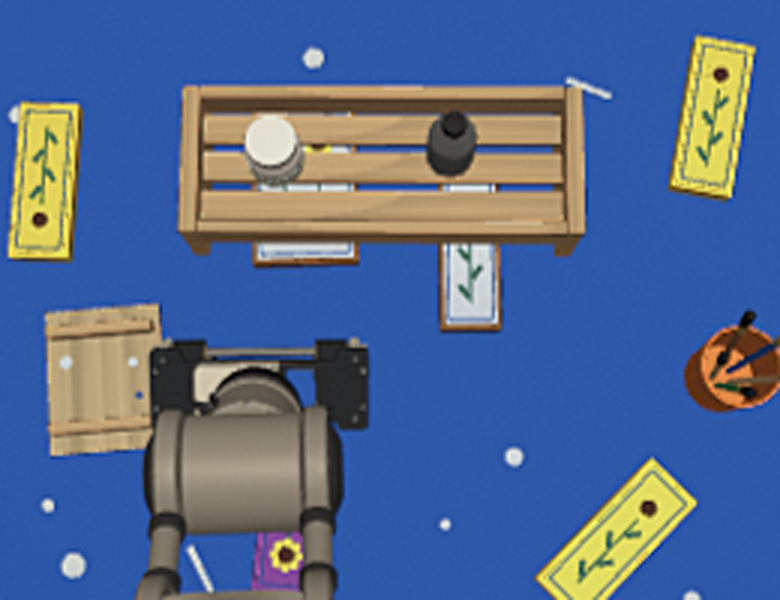

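>>> {"method": "step_arm", "body": {"commands": [{"translation": [-33, 0, -16], "roll": 0}, {"translation": [-33, 0, -16], "roll": 0}, {"translation": [-33, 0, -16], "roll": 0}, {"translation": [-33, 0, -16], "roll": 0}, {"translation": [-33, 0, -12], "roll": 0}, {"translation": [-33, 0, -8], "roll": 0}, {"translation": [0, 0, 0], "roll": 0}]}}

```text
time: 16.37
tool_pos: [0.278, 0.1136, 0.1334]
tool_rot: [-3.094, -0.385, 0.008]
contact_force: [-1.4, 0.2, -0.7]
opening: 0.0921
grip_force: 0.0
```

```bash
python3 -c "
from h import *
st()"
```

```text
16.37 [0.278  0.1136 0.1334] [-3.094 -0.385  0.008] [ 0.13 -0.14  2.48  0.01  0.42  1.68] [-1.4  0.2 -0.7] 0.09206259850384525
```

>>> {"method": "step_arm", "body": {"commands": [{"translation": [-20, 0, 25], "roll": 0}, {"translation": [-12, 0, 22], "roll": 0}, {"translation": [-33, 0, -10], "roll": 0}, {"translation": [-33, 0, -10], "roll": 0}, {"translation": [-33, 0, -10], "roll": 0}, {"translation": [0, 0, 0], "roll": 0}]}}

```text
time: 16.87
tool_pos: [0.168, 0.1144, 0.0967]
tool_rot: [-3.093, -0.378, 0.008]
contact_force: [1.1, 0.4, 0.2]
opening: 0.0918
grip_force: 0.0
```

```bash
python3 -c "
from h import *
st()"
```

```text
16.87 [0.168  0.1144 0.0967] [-3.093 -0.378  0.008] [ 0.33 -0.26  2.7  -0.22  0.33  2.08] [1.1 0.4 0.2] 0.09176613301084488
```

>>> {"method": "step_arm", "body": {"commands": [{"translation": [0, -35, 0], "roll": 0}, {"translation": [0, -35, 0], "roll": 0}, {"translation": [0, -15, 0], "roll": 0}, {"translation": [-5, 0, 14], "roll": 0}, {"translation": [-5, 0, 14], "roll": 0}, {"translation": [0, 0, 0], "roll": 0}]}}

```text
time: 17.37
tool_pos: [0.1649, 0.1558, 0.0773]
tool_rot: [-3.107, -0.358, 0.01]
contact_force: [0.1, 1.2, 0.0]
opening: 0.0921
grip_force: 0.0
```

```bash
python3 -c "
from h import *
st()"
```

```text
17.37 [0.1649 0.1558 0.0773] [-3.107 -0.358  0.01 ] [ 0.69 -0.02  2.66 -0.77  0.28  2.96] [0.1 1.2 0. ] 0.09208754968885505
```

>>> {"method": "step_arm", "body": {"commands": [{"translation": [28, 15, 5], "roll": 0}, {"translation": [28, 15, 5], "roll": 0}, {"translation": [28, 15, 5], "roll": 0}, {"translation": [0, 0, 0], "roll": 0}, {"translation": [-5, 0, 14], "roll": 0}, {"translation": [-20, 0, 0], "roll": 0}, {"translation": [-20, 0, -3], "roll": 0}, {"translation": [-20, 0, -3], "roll": 0}, {"translation": [0, 0, 0], "roll": 0}]}}

```text
time: 18.12
tool_pos: [0.1378, 0.141, 0.0722]
tool_rot: [-3.12, -0.344, 0.009]
contact_force: [0.5, 0.2, 0.3]
opening: 0.0918
grip_force: 0.0
```

```bash
python3 -c "
from h import *
st()"
```

```text
18.12 [0.1378 0.141  0.0722] [-3.12  -0.344  0.009] [ 0.75 -0.05  2.7  -0.79  0.3   3.05] [0.5 0.2 0.3] 0.09178950502235812
```

```bash
python3 -c "
from h import *
k=get_calibration('top')
for p in [(441,322),(501,325),(443,300),(500,300),(446,250),(500,250)]: print(np.round(ray(k,(200+p[0]/3-.33,100+p[1]/3-.33),.023),4))
to(.2,.13,.15)
to(.52,-.072,.15)"
```

```text
[ 0.5543 -0.0444  0.023 ]
[ 0.5523 -0.1064  0.023 ]
[ 0.5775 -0.0462  0.023 ]
[ 0.5786 -0.1053  0.023 ]
[ 0.6307 -0.0488  0.023 ]
[ 0.6317 -0.1052  0.023 ]
18.12 [0.1378 0.141  0.0722] [-3.12  -0.344  0.009] [ 0.75 -0.05  2.7  -0.79  0.3   3.05] [0.5 0.2 0.3] 0.09178950502235812
delta mm [ 84.8  10.4 -52.5] rows 2.506495995547994
18.12 [0.1378 0.141  0.0722] [-3.12  -0.344  0.009] [ 0.75 -0.05  2.7  -0.79  0.3   3.05] [0.5 0.2 0.3] 0.09178950502235812
delta mm [384.3 217.4  50.4] rows 11.111156130851157
```

>>> {"method": "step_arm", "body": {"commands": [{"translation": [28, 4, -17.5], "roll": 0}, {"translation": [28, 4, -17.5], "roll": 0}, {"translation": [28, 4, -17.5], "roll": 0}, {"translation": [30, 20.5, 10.3], "roll": 0}, {"translation": [30, 20.5, 10.3], "roll": 0}, {"translation": [30, 20.5, 10.3], "roll": 0}, {"translation": [30, 20.5, 10.3], "roll": 0}, {"translation": [30, 20.5, 10.3], "roll": 0}, {"translation": [30, 20.5, 10.3], "roll": 0}, {"translation": [30, 20.5, 10.3], "roll": 0}, {"translation": [30, 20.5, 10.3], "roll": 0}, {"translation": [30, 20.5, 10.3], "roll": 0}, {"translation": [30, 20.5, 10.3], "roll": 0}, {"translation": [0, 0, 0], "roll": 0}, {"translation": [0, 0, 0], "roll": 0}]}}

```text
time: 19.37
tool_pos: [0.4155, -0.0215, 0.109]
tool_rot: [-3.138, -0.341, 0.001]
contact_force: [-0.3, -0.2, 0.1]
opening: 0.092
grip_force: 0.0
```

```bash
python3 -c "
from h import *
to(.57,-.075,.08)
to(.607,-.075,.011)"
```

```text
19.37 [ 0.4155 -0.0215  0.109 ] [-3.138e+00 -3.410e-01  1.000e-03] [-0.32  0.16  2.25  0.27  0.42  1.01] [-0.3 -0.2  0.1] 0.09198265725873006
delta mm [135.8  53.9  78.8] rows 4.151154038060515
19.37 [ 0.4155 -0.0215  0.109 ] [-3.138e+00 -3.410e-01  1.000e-03] [-0.32  0.16  2.25  0.27  0.42  1.01] [-0.3 -0.2  0.1] 0.09198265725873006
delta mm [147.6  54.3 156.2] rows 5.541719069526765
```

>>> {"method": "step_arm", "body": {"commands": [{"translation": [30, 13.4, 11], "roll": 0}, {"translation": [30, 13.4, 11], "roll": 0}, {"translation": [30, 13.4, 12], "roll": 0}, {"translation": [30, 13.4, 12], "roll": 0}, {"translation": [0, 0, 0], "roll": 0}, {"translation": [0, 0, 0], "roll": 0}]}}

```text
time: 19.87
tool_pos: [0.5424, -0.0725, 0.1048]
tool_rot: [-3.137, -0.339, 0.003]
contact_force: [-0.5, 0.6, 0.1]
opening: 0.0919
grip_force: 0.0
```

```bash
python3 -c "
from h import *
to(.607,-.075,.011)"
```

```text
19.87 [ 0.5424 -0.0725  0.1048] [-3.137e+00 -3.390e-01  3.000e-03] [-0.34  0.38  1.93  0.23  0.53  1.04] [-0.5  0.6  0.1] 0.09192039458744834
delta mm [ 29.7   3.3 109.9] rows 2.8477395723327814
```

>>> {"method": "step_arm", "body": {"commands": [{"translation": [6, 0.7, 22], "roll": 0}, {"translation": [6, 0.7, 22], "roll": 0}, {"translation": [6, 0.7, 22], "roll": 0}, {"translation": [6, 0.7, 22], "roll": 0}, {"translation": [5.5, 0.5, 20], "roll": 0}, {"translation": [0, 0, 0], "roll": 0}, {"translation": [0, 0, 0], "roll": 0}]}}

```text
time: 20.45
tool_pos: [0.6042, -0.0739, 0.0125]
tool_rot: [-3.136, -0.336, 0.003]
contact_force: [-0.5, -0.2, -0.3]
opening: 0.0916
grip_force: 0.0
```

>>> {"method": "step_arm", "body": {"commands": [{"translation": [0, 0, 0], "roll": 0}, {"translation": [0, 0, 0], "roll": 0}, {"translation": [0, 0, 0], "roll": 0}, {"translation": [0, 0, 0], "roll": 0}, {"translation": [0, 0, 0], "roll": 0}], "fingers": 0, "grip_force": 14}}

```text
time: 20.87
tool_pos: [0.6061, -0.0747, 0.0139]
tool_rot: [-3.137, -0.34, 0.003]
contact_force: [-4.0, 0.5, 6.1]
opening: 0.0639
grip_force: 14.0
```

```bash
python3 -c "
from h import *
to(.500,-.075,.011)"
```

```text
20.87 [ 0.6061 -0.0747  0.0139] [-3.137e+00 -3.400e-01  3.000e-03] [-0.3   0.62  1.83  0.29  0.38  1.02] [-4.   0.5  6.1] 0.06394782564963651
delta mm [-1.01e+02 -1.00e-01 -3.26e+01] rows 2.6543430247637594
```

>>> {"method": "step_arm", "body": {"commands": [{"translation": [-6, 0, -2.5], "roll": 0}, {"translation": [-9.4, 0, -3.1], "roll": 0}, {"translation": [-9.4, 0, -3.1], "roll": 0}, {"translation": [-9.4, 0, -3.1], "roll": 0}, {"translation": [-9.4, 0, -3.1], "roll": 0}, {"translation": [-9.4, 0, -3.1], "roll": 0}, {"translation": [0, 0, 0], "roll": 0}]}}

```text
time: 21.45
tool_pos: [0.55, -0.0758, 0.0138]
tool_rot: [-3.138, -0.342, 0.002]
contact_force: [-5.9, -4.1, 13.2]
opening: 0.0641
grip_force: 13.9
```

```bash
python3 -c "
from h import *
to(.495,-.075,.012)"
```

```text
21.45 [ 0.55   -0.0758  0.0138] [-3.138e+00 -3.420e-01  2.000e-03] [-0.34  0.56  1.98  0.4   0.3   0.86] [-5.9 -4.1 13.2] 0.06408555545540147
delta mm [-52.4  -1.  -16.8] rows 1.376640304385989
```

>>> {"method": "step_arm", "body": {"commands": [{"translation": [-9, 0, -4], "roll": 0}, {"translation": [-9.2, 0, -3.4], "roll": 0}, {"translation": [-9.2, 0, -3.3], "roll": 0}, {"translation": [-9.2, 0, -3.3], "roll": 0}, {"translation": [-9.2, 0, -3.3], "roll": 0}, {"translation": [-9.2, 0, -3.3], "roll": 0}, {"translation": [0, 0, 0], "roll": 0}]}}

```text
time: 22.03
tool_pos: [0.4926, -0.0773, 0.0211]
tool_rot: [-3.127, -0.326, 0.002]
contact_force: [0.2, 0.0, -1.8]
opening: 0.0643
grip_force: 13.9
```

```bash
python3 -c "
from h import *
st()
cv2.imwrite('pics/top2.png',cv2.resize(read_camera('top')[100:300,200:460,::-1],None,fx=3,fy=3,interpolation=cv2.INTER_CUBIC))"
```

```text
22.03 [ 0.4926 -0.0773  0.0211] [-3.127e+00 -3.260e-01  2.000e-03] [-0.4   0.48  2.11  0.52  0.28  0.69] [ 0.2  0.  -1.8] 0.06431690616081359
```

View pics/top2.png

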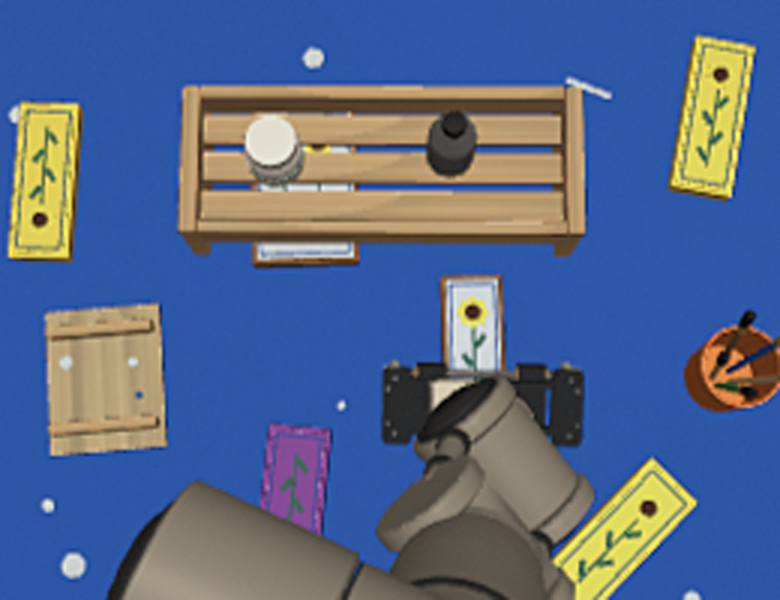

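>>> {"method": "step_arm", "body": {"commands": [{"translation": [-1, 0, 3], "roll": 0}, {"translation": [-1, 0, 3], "roll": 0}, {"translation": [0, 0, 1], "roll": 0}, {"translation": [0, 0, 0], "roll": 0}]}}

```text
time: 22.42
tool_pos: [0.4968, -0.0787, 0.0168]
tool_rot: [-3.125, -0.325, 0.003]
contact_force: [-0.0, -0.7, -2.3]
opening: 0.0641
grip_force: 13.9
```

```bash
python3 -c "
from h import *
st();k=get_calibration('top')
for p in [(441,278),(504,278),(442,365),(504,365)]: print(np.round(ray(k,(200+p[0]/3-.33,100+p[1]/3-.33),.027),4))
"
```

```text
22.42 [ 0.4968 -0.0787  0.0168] [-3.125e+00 -3.250e-01  3.000e-03] [-0.4   0.5   2.1   0.53  0.28  0.68] [-0.  -0.7 -2.3] 0.06407698301411083
[ 0.6    -0.0438  0.027 ]
[ 0.6011 -0.1091  0.027 ]
[ 0.509  -0.0457  0.027 ]
[ 0.5101 -0.1093  0.027 ]
```

>>> {"method": "step_arm", "body": {"commands": [{"translation": [-1, 0, 2], "roll": 0}, {"translation": [-1, 0, 2], "roll": 0}, {"translation": [0, 0, 0], "roll": 0}, {"translation": [0, 0, 0], "roll": 0}]}}

```text
time: 22.75
tool_pos: [0.4967, -0.0793, 0.0145]
tool_rot: [-3.123, -0.322, 0.003]
contact_force: [0.1, -0.2, -0.4]
opening: 0.0642
grip_force: 13.9
```

>>> {"method": "step_arm", "body": {"commands": [{"translation": [0, 0, 0], "roll": 0}, {"translation": [0, 0, 0], "roll": 0}, {"translation": [0, 0, 0], "roll": 0}, {"translation": [0, 0, 0], "roll": 0}, {"translation": [9, -0.7, 3.4], "roll": 0}, {"translation": [9, -0.7, 3.4], "roll": 0}, {"translation": [9, -0.6, 3.4], "roll": 0}, {"translation": [0, 0, 0], "roll": 0}, {"translation": [0, 0, 0], "roll": 0}], "fingers": 1}}

```text
time: 23.5
tool_pos: [0.5254, -0.0768, 0.0135]
tool_rot: [-3.123, -0.322, 0.003]
contact_force: [-0.5, 0.0, 0.6]
opening: 0.0914
grip_force: 0.0
```

```bash
python3 -c "
from h import *
st();k=get_calibration('top')
im=read_camera('top')[100:300,200:460,::-1]
a=cv2.resize(im[80:190,20:190],None,fx=4,fy=4,interpolation=cv2.INTER_CUBIC)
cv2.imwrite('pics/top3.png',a)"
```

```text
23.5 [ 0.5254 -0.0768  0.0135] [-3.123e+00 -3.220e-01  3.000e-03] [-0.37  0.53  2.03  0.45  0.31  0.78] [-0.5  0.   0.6] 0.09138483531748673
```

View pics/top3.png

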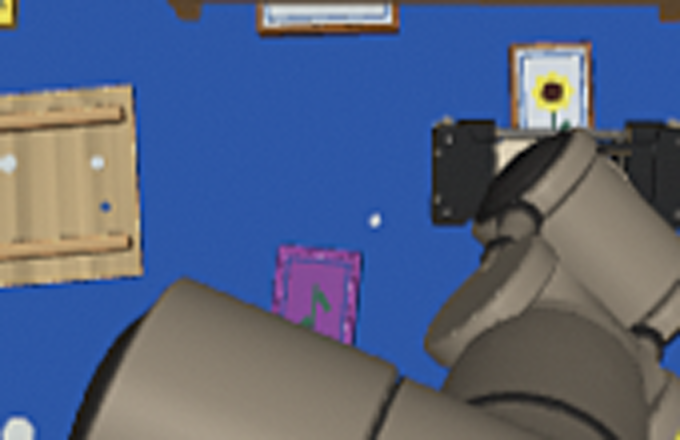

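>>> {"method": "step_arm", "body": {"commands": [{"translation": [-4, 0, 2], "roll": 0}, {"translation": [0, 0, 0], "roll": 0}, {"translation": [0, 0, 0], "roll": 0}]}}

```text
time: 23.8
tool_pos: [0.5214, -0.0768, 0.01]
tool_rot: [-3.122, -0.321, 0.002]
contact_force: [0.1, -0.5, 0.4]
opening: 0.0917
grip_force: 0.0
```

>>> {"method": "step_arm", "body": {"commands": [{"translation": [0, 0, 0], "roll": 0}, {"translation": [0, 0, 0], "roll": 0}, {"translation": [0, 0, 0], "roll": 0}, {"translation": [0, 0, 0], "roll": 0}, {"translation": [0, 0, 0], "roll": 0}, {"translation": [0, 0, 0], "roll": 0}], "fingers": 0, "grip_force": 25}}

```text
time: 24.3
tool_pos: [0.5224, -0.077, 0.0104]
tool_rot: [-3.123, -0.322, 0.003]
contact_force: [0.5, -0.3, 0.8]
opening: 0.0639
grip_force: 24.8
```

>>> {"method": "step_arm", "body": {"commands": [{"translation": [2, 0, -6], "roll": 0}, {"translation": [5, 0, -14], "roll": 0}, {"translation": [5, 0, -14], "roll": 0}, {"translation": [8, 0, -24], "roll": 0}, {"translation": [8, 0, -24], "roll": 0}, {"translation": [8, 0, -24], "roll": 0}, {"translation": [0, 0, 0], "roll": 0}]}}

```text
time: 24.88
tool_pos: [0.5252, -0.08, 0.1274]
tool_rot: [-3.126, -0.33, 0.004]
contact_force: [2.0, -0.1, -1.7]
opening: 0.0636
grip_force: 24.8
```

```bash
python3 -c "
from h import *
to(.494,.303,.12)"
```

```text
24.88 [ 0.5252 -0.08    0.1274] [-3.126 -0.33   0.004] [-0.38  0.32  1.93  0.24  0.6   1.01] [ 2.  -0.1 -1.7] 0.06355093121669086
delta mm [ -30.6 -383.2    3.1] rows 9.609597078296266
```

>>> {"method": "step_arm", "body": {"commands": [{"translation": [-1, -20, 0], "roll": 0}, {"translation": [-2, -32, 0], "roll": -0.01}, {"translation": [-2, -36, 0], "roll": -0.01}, {"translation": [-2, -36, 0], "roll": -0.01}, {"translation": [-2, -36, 0], "roll": -0.01}, {"translation": [-2, -36, 0], "roll": -0.01}, {"translation": [-2, -36, 0], "roll": -0.01}, {"translation": [-2, -36, 0], "roll": -0.01}, {"translation": [-2, -36, 0], "roll": -0.01}, {"translation": [-2, -32, 0], "roll": -0.01}, {"translation": [-2, -20, 0], "roll": -0.01}, {"translation": [0, 0, 0], "roll": 0}, {"translation": [0, 0, 0], "roll": 0}]}}

```text
time: 25.97
tool_pos: [0.485, 0.2763, 0.1165]
tool_rot: [3.126, -0.321, 0.111]
contact_force: [-1.2, -0.2, -1.8]
opening: 0.0642
grip_force: 24.8
```

```bash
cat >> h.py <<'E'
def sign(o,g=([.5224,-.077,.0104],[-3.123,-.322,.003]),s=[.520,-.077,0]):
    Rg=Ro.from_euler('xyz',g[1]);Rn=Ro.from_euler('xyz',o['tool_rot']);D=Rn*Rg.inv()
    p=o['tool_pos']+D.apply(np.array(s)-g[0]);print('sign',np.round(p,4),'rpy',np.round(D.as_euler('xyz'),3))
    d=np.array([.4905,.3035,.0])-p;print('to stand, tool mm, flat',np.round(Rn.inv().apply([d[0],d[1],0])*1000,1),'down unit',np.round(Rn.inv().apply([0,0,-1]),3),'height',p[2])
E
python3 -c "
from h import *
sign(st())
cv2.imwrite('pics/scene1.png',cv2.resize(read_camera('scene')[80:280,230:490,::-1],None,fx=3,fy=3,interpolation=cv2.INTER_CUBIC))"
```

```text
25.97 [0.485  0.2763 0.1165] [ 3.126 -0.321  0.111] [ 0.45  0.4   1.84 -0.21  0.61  2.06] [-1.2 -0.2 -1.8] 0.06417569378316196
sign [0.4826 0.2757 0.1061] rpy [-0.032  0.001  0.097]
to stand, tool mm, flat [ 10.4 -26.8   3. ] down unit [-0.315 -0.015  0.949] height 0.10606719754946806
```

View pics/scene1.png

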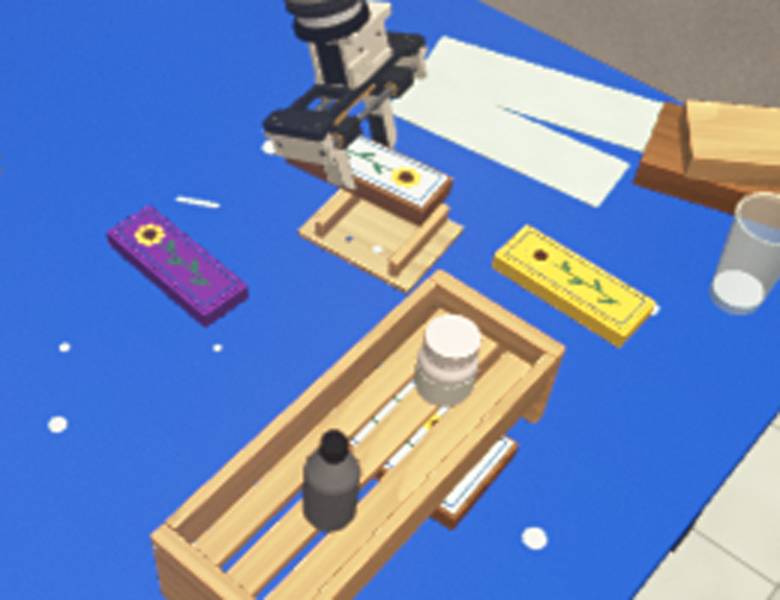

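>>> {"method": "step_arm", "body": {"commands": [{"translation": [5.2, -13.4, 1.5], "roll": 0}, {"translation": [5.2, -13.4, 1.5], "roll": 0}, {"translation": [0, 0, 0], "roll": 0}, {"translation": [-6.3, -0.3, 19], "roll": 0}, {"translation": [-6.3, -0.3, 19], "roll": 0}, {"translation": [-2, -0.1, 6], "roll": 0}, {"translation": [0, 0, 0], "roll": 0}, {"translation": [0, 0, 0], "roll": 0}]}}

```text
time: 26.68
tool_pos: [0.4944, 0.3025, 0.0713]
tool_rot: [3.127, -0.322, 0.107]
contact_force: [-0.1, 0.3, -1.7]
opening: 0.0637
grip_force: 24.8
```

```bash
python3 -c "
from h import *
sign(st())"
```

```text
26.68 [0.4944 0.3025 0.0713] [ 3.127 -0.322  0.107] [ 0.49  0.5   1.83 -0.26  0.54  2.16] [-0.1  0.3 -1.7] 0.06372335848812168
sign [0.492  0.302  0.0609] rpy [-0.032 -0.     0.094]
to stand, tool mm, flat [-1.3 -1.7 -0.5] down unit [-0.316 -0.014  0.949] height 0.0608611708002328
```

>>> {"method": "step_arm", "body": {"commands": [{"translation": [-2.2, -0.5, 5.2], "roll": 0}, {"translation": [-2.2, -0.5, 5.2], "roll": 0}, {"translation": [-1.8, -0.5, 5.2], "roll": 0}, {"translation": [-1.5, 0, 4.5], "roll": 0}, {"translation": [0, 0, 0], "roll": 0}, {"translation": [0, 0, 0], "roll": 0}]}}

```text
time: 27.18
tool_pos: [0.4929, 0.3044, 0.0492]
tool_rot: [3.127, -0.322, 0.109]
contact_force: [-0.7, -0.1, -2.3]
opening: 0.064
grip_force: 24.8
```

>>> {"method": "step_arm", "body": {"commands": [{"translation": [-0.5, 0, 1.5], "roll": 0}, {"translation": [0, 0, 0], "roll": 0}, {"translation": [0, 0, 0], "roll": 0}]}}

```text
time: 27.43
tool_pos: [0.4932, 0.3045, 0.0482]
tool_rot: [3.127, -0.323, 0.108]
contact_force: [0.4, -0.2, -1.1]
opening: 0.0644
grip_force: 24.8
```

>>> {"method": "step_arm", "body": {"commands": [{"translation": [-0.5, 0, 1.5], "roll": 0}, {"translation": [0, 0, 0], "roll": 0}, {"translation": [0, 0, 0], "roll": 0}]}}

```text
time: 27.68
tool_pos: [0.4932, 0.3045, 0.0465]
tool_rot: [3.127, -0.323, 0.108]
contact_force: [-0.4, 0.2, -1.7]
opening: 0.0641
grip_force: 24.8
```

```bash
python3 -c "
from h import *
sign(st())"
```

```text
27.68 [0.4932 0.3045 0.0465] [ 3.127 -0.323  0.108] [ 0.49  0.54  1.85 -0.29  0.48  2.2 ] [-0.4  0.2 -1.7] 0.06414931590256509
sign [0.4908 0.3039 0.0361] rpy [-0.031 -0.001  0.095]
to stand, tool mm, flat [-0.4  0.4 -0.1] down unit [-0.317 -0.014  0.948] height 0.036081721908233146
```

>>> {"method": "step_arm", "body": {"commands": [{"translation": [-0.3, 0, 1], "roll": 0}, {"translation": [0, 0, 0], "roll": 0}, {"translation": [0, 0, 0], "roll": 0}]}}

```text
time: 27.93
tool_pos: [0.4933, 0.3045, 0.0462]
tool_rot: [3.127, -0.323, 0.108]
contact_force: [-3.0, -2.0, 6.4]
opening: 0.0635
grip_force: 24.8
```

>>> {"method": "step_arm", "body": {"commands": [{"translation": [-0.3, 0, 1], "roll": 0}, {"translation": [0, 0, 0], "roll": 0}, {"translation": [0, 0, 0], "roll": 0}]}}

```text
time: 28.18
tool_pos: [0.4933, 0.3043, 0.0457]
tool_rot: [3.127, -0.324, 0.109]
contact_force: [-6.5, -3.6, 10.4]
opening: 0.0637
grip_force: 24.9
```

>>> {"method": "step_arm", "body": {"commands": [{"translation": [0.2, 0, -0.8], "roll": 0}, {"translation": [0, 0, 0], "roll": 0}, {"translation": [0, 0, 0], "roll": 0}], "grip_force": 4}}

```text
time: 28.43
tool_pos: [0.4933, 0.3045, 0.0454]
tool_rot: [3.127, -0.323, 0.108]
contact_force: [-1.9, -0.8, 2.8]
opening: 0.0643
grip_force: 4.0
```

>>> {"method": "step_arm", "body": {"commands": [{"translation": [0, 0, 0], "roll": 0}, {"translation": [0, 0, 0], "roll": 0}, {"translation": [0, 0, 0], "roll": 0}, {"translation": [0, 0, 0], "roll": 0}, {"translation": [0, 0, 0], "roll": 0}], "fingers": 1}}

```text
time: 28.85
tool_pos: [0.4932, 0.3045, 0.0451]
tool_rot: [3.127, -0.322, 0.108]
contact_force: [-0.2, -0.0, -0.1]
opening: 0.0905
grip_force: 0.0
```

>>> {"method": "step_arm", "body": {"commands": [{"translation": [0, 0, -10], "roll": 0}, {"translation": [0, 0, -20], "roll": 0}, {"translation": [0, 0, -30], "roll": 0}, {"translation": [0, 0, -35], "roll": 0}, {"translation": [-20, 20, -30], "roll": 0}, {"translation": [-20, 30, -10], "roll": 0}, {"translation": [-20, 30, -10], "roll": 0}, {"translation": [-10, 30, -10], "roll": 0}, {"translation": [0, 0, 0], "roll": 0}, {"translation": [0, 0, 0], "roll": 0}]}}

```text
time: 29.68
tool_pos: [0.3894, 0.1839, 0.1728]
tool_rot: [3.128, -0.325, 0.106]
contact_force: [-0.4, 0.1, 0.1]
opening: 0.0917
grip_force: 0.0
```

```bash
python3 -c "
from h import *
st()
a=read_camera('top')[90:270,180:480,::-1];b=read_camera('scene')[100:280,230:430,::-1]
o=np.zeros((600,780,3),np.uint8)
a=cv2.resize(a[:,:110],(330,540),interpolation=cv2.INTER_CUBIC);b=cv2.resize(b,(440,396),interpolation=cv2.INTER_CUBIC)
o[:540,:330]=a;o[:396,340:780]=b;cv2.imwrite('pics/fin.png',o)"
```

```text
29.68 [0.3894 0.1839 0.1728] [ 3.128 -0.325  0.106] [ 0.32  0.08  2.09 -0.14  0.66  1.89] [-0.4  0.1  0.1] 0.09171872729144148
```

View pics/fin.png

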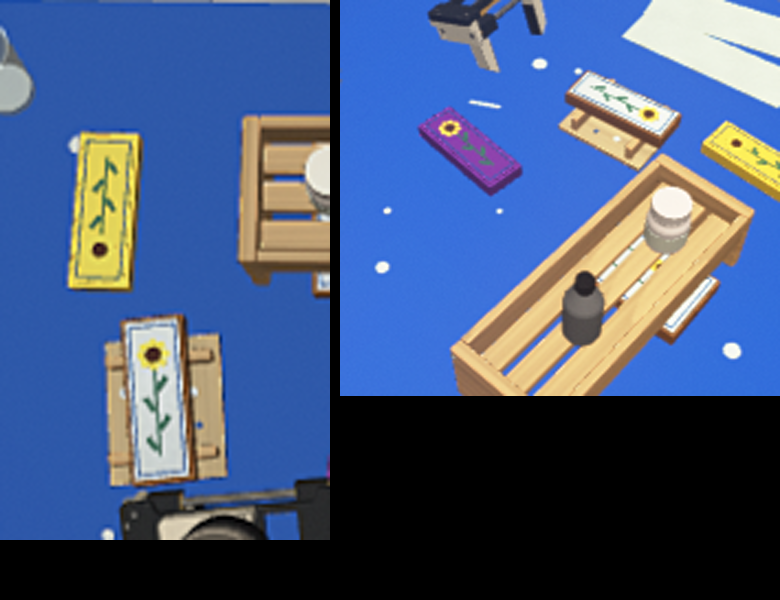

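The picture shows the sign lying face up across both bearers, about centred, and the gripper clear of it.

```bash
python3 -c "
from cell import *
print(hand_in())"
```

```text
the job is handed in; nothing more can be done
None
```

The narrow sign is out from under the shelf and resting face up, about centred, across both bearers of the stand. It was held only by its edges and let go, and the job was handed in at about 30 s. Near the end of the slide the sign came up a few millimetres off the table, possibly just before it had cleared the rail.

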